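# Lock the cap coupler onto the rinse tank

### The job

Take the orange cap coupler off the soap holder, set it over the metal adapter on the blue water tank and seat it fully down on the adapter's shoulder. Then press its two steel cam arms down together, evenly and gently (an arm bends above 14 N), until both are fully home against their stops, and let go. Leave the cup, the shampoo bottle and the two white clips alone.

Things in the scene. Friction and masses are not known exactly. Their poses are not given: they have to be found in the camera images.
- seat (a point): centre of the top of the shoulder ring (48 mm dia) of the bright metal adapter that stands upright on the blue tank, 34 mm above the tank's top; the coupler's rim comes to rest on it. Above it are a groove and then a round lip of 30 mm dia, 19 to 30 mm above this point, its top bevelled by 4.5 mm. Fixed, z up
- coupler_mid (a point): centre of the loose orange cap coupler, 19 mm above its rim: upright round cap, 42 mm dia, 38 mm high, with a 28 mm dia boss on top (46 mm high in all), 0.16 to 0.26 kg. z up. Two flat ribbed grips, 26 mm wide, 46 mm across, face its own +x and -x; the two cam arms stick out to its own +y and -y. It starts rim down on the soap holder
- coupler_rim (a point): centre of the coupler's open rim (underside), axes as coupler_mid. Bore 33 mm dia, 32 mm deep: 1.5 mm clear of the adapter's lip all round. Seated, at any yaw, this point coincides with seat
- cam_l (a joint): angle of the steel cam arm on the coupler's +y side: 0 fully raised (starts at 0 to 0.2), grows as it swings down, 1.00 rad at its hard stop; locked beyond 0.94. A stiff pivot: it stays where it is left and gets tighter on the way (0.08 N m at 0, 0.11 N m at the stop). Pressed down 45 to 55 mm from the coupler's axis it takes about 4 to 6 N, rubbing included; it bends above 14 N
- cam_r (a joint): angle of the steel cam arm on the coupler's -y side, the mirror image of cam_l. The arms' cam lobes pass under the adapter's lip only when the coupler is fully seated
- cam_l_elbow (a point): centre of the bend (8 mm thick, 14 mm wide) of the +y arm. The arm's pivot is 26 mm from the coupler's axis, 15 mm above the rim; a 30 mm link leads to this bend, then a 24 mm link, bent 0.5 rad downwards, to the tip. Raised: 54 mm out from the axis, 25 mm above the rim. Locked: 50 mm out, 3 mm below the rim
- cam_r_elbow (a point): the same on the -y arm
- cam_l_tip (a point): centre of the black tip (9 mm thick, 16 mm wide) of the +y arm. Raised: 78 mm out from the coupler's axis, 22 mm above the rim. Locked: 60 mm out, 25 mm below the rim
- cam_r_tip (a point): the same on the -y arm
- tank: the fixed blue water tank, 150 (x) x 190 (y) x 50 mm high, origin at the centre of its underside; the adapter stands in the middle of its top
- soap_holder: fixed round green soap holder, 110 mm dia, 10 mm high, origin at the centre of its underside
- cup: blue ceramic toothbrush cup, 72 mm dia, 95 mm high, loose, origin at the centre of its underside; leave alone
- shampoo: white bottle, 56 mm dia, 160 mm high, loose, origin at the centre of its underside; leave alone
- clip_a: white plastic flip-flop clip, 75 x 14 x 20 mm, loose, lying on the planks along its own x, origin at the centre of its underside; leave alone
- clip_b: the second white clip, same as the first
Things that resemble listed ones, but are neither listed nor needed, are in the scene too. Of the things like the part that bears coupler_mid, leave any that is pink or red; of the rest the larger one is meant.

How it is judged:
By the outcome, as a careful person would: the job done as asked, in the order asked, and still so for the second after the job is handed in, with the robot touching nothing.
It also fails if it takes over 64 s, if anything falls off the work surface, if the arm or the gripper's body presses on something with over 40 N, if the wrist force passes 120 N, or if a joint passes its speed limit or range.

### The arm

A 6-joint arm with a two-finger parallel gripper is mounted at the origin on the work surface. World frame = base frame: x ahead of the robot, y to its left, z up, the work surface at z = 0. Lengths are in m, angles in rad, forces in N, time in s.
With the tool pointing down it reaches from about 0.275 to 0.875 m from the base axis. Payload 12.5 kg.
Tool frame: the origin (TCP) lies at the very end of the fingers, on their centre line; the grasp point (between the pads) lies 19 mm behind it; x points along the fingers, y is the direction in which the jaws open and shut, and the axes are right-handed (so a half turn about x gives the same grasp; the last joint's range is limited). The gripper opens to 85 mm and grips with 20 to 120 N. Pads are 22 mm wide; open, the fingers measure 114 mm over their backs; the gripper's body (76 mm by 85 mm) begins 54 mm behind the grasp point. The pads swing forward as they close: fully open they stand 13 mm farther back than shut.
Start: joints at [-1.423, 0.351, 1.652, -0, 1.139, -0.085], TCP at [0.127, -0.535, 0.191] pointing down, gripper open.
Joint ranges: [-2.75, 2.75], [-0.79, 2.1], [0.01, 2.65], [-1.57, 4.71], [0.07, 3.14], [-2.87, 2.87]. Speed limits (rad/s): [2.22, 2.22, 2.79, 3.14, 3.14, 3.14].

### API

Orientations are given as a 3x3 rotation matrix whose columns are the frame's x, y, z axes.
In Python, from bench import manip gives the robot as it stands. Calls block until the motion is done:
- manip.move_ptp(position, orientation): joint-space move of the TCP to a pose.
- manip.move_l(position, attitude=None, max_speed=0.15): straight line of the TCP; attitude=None keeps the orientation; max_speed is the mean speed in m/s.
- manip.move_j(angles): joint-space move.
- manip.set_gripper(opening, effort=None): opening from 0.0 (shut) to 1.0 (fully open); effort is the grip in N (None keeps the last); returns when the fingers have stopped.
- manip.dwell(seconds).
- manip.inverse_kinematics(position, orientation): joint angles nearest the present ones, or None.
- manip.grab_frame(name): name is "scene" or "side" or "wrist"; returns (picture, depth): 384x512x3 uint8, red, green, blue; 384x512 float32, m along the optical axis (not along the pixel's ray), 0 where there is no reading.
- manip.get_calibration(name): a dict with "camera_matrix" (3x3 intrinsics, pixels), "R" (3x3) and "t" (3): a world point X has camera coordinates R X + t. Camera axes: x right, y down, z forward; pixel columns grow to the right and rows downward; lengths in m; the calibration is good to about 2 mm. A picture is of the moment at which its call begins: read the wrist's pose just before it. get_calibration takes no time and is no camera call; for the wrist camera it gives the pose at the moment of the call.
A pose or a line that the arm cannot do raises manip.Unreachable and nothing moves.
- manip.sign_off(): hands the job in, once; it reports no verdict.
Trained networks look in the newest picture that a camera, given by its name, has taken for a name from the list of things; names that differ only in an ending like _2 or _b are one class to them, and where a whole thing is asked for, a point or a joint stands for the part that bears it (a point fixed in the world has none). Each returns a list of dicts, best first, with "confidence" (0 to 1); they miss things now and then, are a little off and sometimes report something else, mostly with a low value. They report only what shows in the picture. A call takes as long as a camera call. They do not tell look-alikes from the thing itself.
- manip.look_for(camera, name): "at" ([x, y, z] in m, in world coordinates, good to about 4 mm: the middle of the surface that is visible of it).
Readings, each from a call of its own:
- manip.current_time(): time.
- manip.current_qpos(): joint angles.
- manip.current_joint_vel(): joint speeds.
- manip.current_joint_torque(): joint torques, N m.
- manip.current_ee_pos(): TCP position.
- manip.current_tcp_rot(): TCP orientation.
- manip.current_force(): force on the tool from outside, world axes, zero at the start.
- manip.current_ft_torque(): the same for the moment, N m.
- manip.current_grip_width(): opening from 0.0 (shut) to 1.0 (fully open).
Only numpy, scipy, OpenCV 4.12 (cv2) and the standard library are available. Lean on these libraries where they do the work, as an engineer would, in place of code of your own. Each camera call takes 0.05 s, during which the arm holds its last target.

## Working session

There is one attempt and no reset: what is moved stays moved. The work goes in short steps, each a Python script; the robot and the scene stay as the last script left them, time stands still between calls to the robot, and variables do not carry over. Pictures are saved under pics/ and viewed, and the job is handed in when it is done.

```bash
ls; mkdir -p pics; python3 - <<'E'
from bench import manip
import cv2,numpy as np
for n in ["scene","side","wrist"]:
    p,d=manip.grab_frame(n); cv2.imwrite(f"pics/{n}0.png",p[:,:,::-1]); np.savez(f"{n}0.npz",p=p,d=d,**manip.get_calibration(n))
    for k in ["coupler_mid","cam_l_tip","cam_l_elbow","seat","tank","soap_holder"]:
        try: print(n,k,[(np.round(x["at"],3).tolist(),round(x["confidence"],2)) for x in manip.look_for(n,k)])
        except Exception as e: print(n,k,e)
print(manip.current_time(),manip.current_tcp_rot(),manip.current_force())
E
```

```text
pics
scene coupler_mid [([0.759, 0.149, 0.024], 0.85), ([0.403, 0.175, 0.017], 0.73), ([0.582, 0.16, 0.037], 0.7), ([0.541, 0.361, 0.026], 0.61)]
scene cam_l_tip [([0.716, 0.152, 0.02], 0.6), ([0.57, 0.409, 0.023], 0.57), ([0.613, 0.197, 0.032], 0.52), ([0.793, 0.017, 0.063], 0.25)]
scene cam_l_elbow [([0.574, 0.406, 0.023], 0.72), ([0.597, -0.191, 0.051], 0.59), ([0.614, 0.199, 0.03], 0.44), ([0.713, 0.148, 0.015], 0.44), ([0.54, 0.118, 0.034], 0.37)]
scene seat [([0.592, -0.189, 0.051], 0.6)]
scene tank [([0.598, -0.191, 0.051], 0.87)]
scene soap_holder [([0.595, 0.163, 0.015], 0.9), ([0.743, 0.337, 0.105], 0.33)]
side coupler_mid [([0.744, 0.152, 0.02], 0.89), ([0.561, 0.169, 0.031], 0.78), ([0.52, 0.375, 0.026], 0.78), ([0.384, 0.179, 0.02], 0.68)]
side cam_l_tip [([0.567, 0.406, 0.026], 0.78), ([0.351, 0.172, 0.02], 0.74), ([0.608, 0.199, 0.031], 0.7), ([0.709, 0.154, 0.016], 0.46), ([0.374, 0.032, 0.016], 0.26)]
side cam_l_elbow [([0.6, 0.196, 0.033], 0.64), ([0.563, 0.408, 0.024], 0.61), ([0.346, 0.173, 0.024], 0.6)]
side seat [([0.553, -0.166, 0.052], 0.94), ([0.532, 0.125, 0.036], 0.17)]
side tank [([0.55, -0.171, 0.05], 0.82)]
side soap_holder [([0.55, 0.191, 0.009], 0.66)]
wrist coupler_mid []
wrist cam_l_tip []
wrist cam_l_elbow []
wrist seat []
wrist tank []
wrist soap_holder []
1.05 [[ 1.21540936e-05  2.30705708e-01 -9.73023574e-01]
 [-2.25460414e-05 -9.73023574e-01 -2.30705709e-01]
 [-1.00000000e+00  2.47418485e-05 -6.62471917e-06]] [ 0.57015963 -0.02317608  0.18258358]
```

View pics/scene0.png

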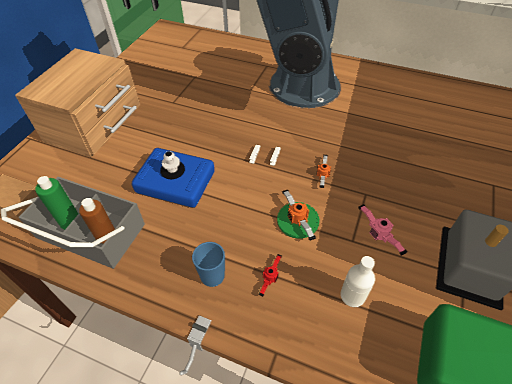

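View pics/side0.png

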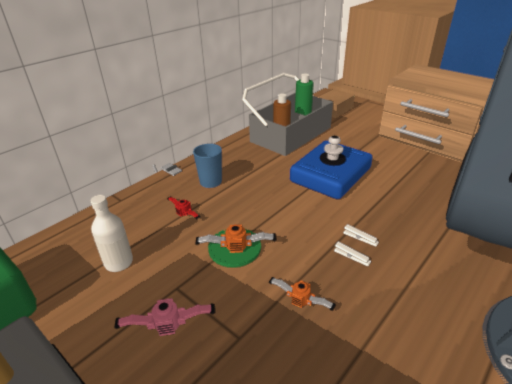

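View pics/wrist0.png

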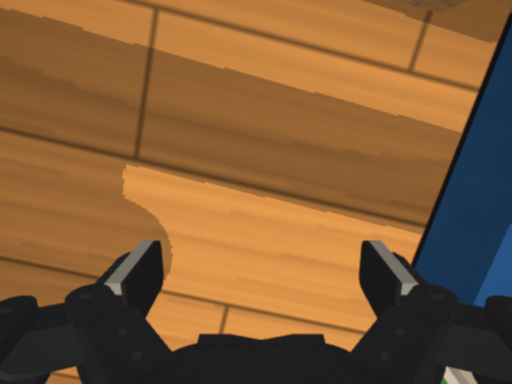

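Candidates in the scene view: orange at (299,211) on the green holder, small orange at (324,168), pink at (383,228) and red at (271,274). Pink and red are ruled out. Of the two orange ones, the one on the holder is larger and stands where described. I'll confirm it in a crop.

```bash
cat > h.py <<'E'
import numpy as np,cv2
def cloud(f):
    z=np.load(f); K=z['camera_matrix'];d=z['d'];v,u=np.mgrid[:384,:512]
    c=np.stack([(u-K[0,2])/K[0,0]*d,(v-K[1,2])/K[1,1]*d,d],-1)
    return z['p'],d,(c-z['t'])@z['R']
E
python3 - <<'E'
from h import *
im=[]
for n,(x0,y0,x1,y1) in [("scene",(265,145,345,245)),("side",(180,210,340,320))]:
    p,d,X=cloud(n+"0.npz")
    im.append(cv2.resize(p[y0:y1,x0:x1,::-1],None,fx=400/(x1-x0),fy=400/(x1-x0),interpolation=cv2.INTER_CUBIC))
    hsv=cv2.cvtColor(p,cv2.COLOR_RGB2HSV)
    print(n,"holes",(d==0).mean())
    org=(hsv[...,0]>=4)&(hsv[...,0]<=12)&(hsv[...,1]>200)&(hsv[...,2]>120)&(d>0)
    near=org&(np.hypot(X[...,0]-.58,X[...,1]-.16)<.06)&(X[...,2]>.015)
    Y=X[near]; print("orange",near.sum(),Y.mean(0),Y.min(0),Y.max(0)); T=Y[Y[:,2]>np.percentile(Y[:,2],95)-.006]; print("top",len(T),T.mean(0),np.ptp(T,0))
    g=(hsv[...,0]>50)&(hsv[...,0]<80)&(hsv[...,1]>150)&(np.hypot(X[...,0]-.58,X[...,1]-.16)<.09)&(d>0)
    Y=X[g];print("green",g.sum(),np.median(Y,0),Y.min(0),Y.max(0))
    b=(hsv[...,0]>105)&(hsv[...,0]<125)&(hsv[...,1]>180)&(d>0)&(np.hypot(X[...,0]-.57,X[...,1]+.18)<.16)&(abs(X[...,2]-.05)<.006)
    Y=X[b];r=cv2.minAreaRect(Y[:,:2].astype(np.float32)*1000);print("tanktop",b.sum(),np.median(Y[:,2]),r)
    a=(np.hypot(X[...,0]-.58,X[...,1]+.18)<.06)&(X[...,2]>.075)&(d>0)
    Y=X[a];print("adapter",len(Y),Y.min(0),Y.max(0));T=Y[Y[:,2]>.108];print("top",len(T),T.mean(0),np.ptp(T,0))
h=min(i.shape[0] for i in im); cv2.imwrite("pics/crop1.png",np.hstack([cv2.resize(i,(400,int(i.shape[0])))[:h] for i in im]))
E
```

```text
scene holes 0.0041351318359375
orange 269 [0.58072337 0.16089827 0.04327659] [0.55279999 0.12947055 0.01628945] [0.60274231 0.18475027 0.05951427]
top 64 [0.57479426 0.1573944  0.05529567] [0.03197332 0.02652073 0.00857788]
green 646 [0.59426963 0.1623947  0.01002566] [0.52307024 0.10818954 0.00271927] [0.63055487 0.21429479 0.02773405]
tanktop 2019 0.04963404585594613 ((576.89697265625, -203.6837921142578), (145.37265014648438, 184.4752960205078), 4.212062358856201)
adapter 250 [ 0.55215529 -0.22931632  0.07624972] [ 0.59807729 -0.18172468  0.11740053]
top 69 [ 0.57698667 -0.20389215  0.11263876] [0.02749738 0.02622615 0.00935093]
side holes 0.003941853841145833
orange 323 [0.56285542 0.16624199 0.04298332] [0.54591449 0.13451578 0.01502733] [0.59198463 0.1825873  0.05800787]
top 79 [0.56619528 0.16094515 0.05398763] [0.0274383  0.02908148 0.00842052]
green 687 [0.54801473 0.18617034 0.00917456] [0.51843219 0.12170907 0.00425467] [0.61426558 0.21457855 0.01350293]
tanktop 1486 0.04867192037434216 ((569.0523681640625, -199.50856018066406), (140.11618041992188, 175.92616271972656), 3.7974557876586914)
adapter 245 [ 0.5481242  -0.22842261  0.0766353 ] [ 0.59663618 -0.18123367  0.11448417]
top 51 [ 0.56955785 -0.20143354  0.11174871] [0.02564035 0.02229071 0.00632179]
```

View pics/crop1.png

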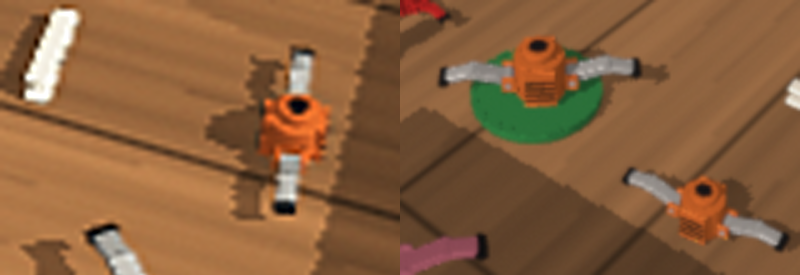

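The coupler on the green holder, at scene (299,211), is the larger orange one and is the target. Next is a wrist view from above it.

```bash
cat >> h.py <<'E'
def Rdown(a):  # tool y direction angle a in xy, x down
    x=np.array([0,0,-1.]);y=np.array([np.cos(a),np.sin(a),0]);return np.stack([x,y,np.cross(x,y)],1)
def shot(manip,name,tag):
    c=manip.get_calibration(name);p,d=manip.grab_frame(name)
    cv2.imwrite(f"pics/{tag}.png",p[:,:,::-1]);np.savez(tag+".npz",p=p,d=d,**c)
E
python3 - <<'E'
from bench import manip
from h import *
print(manip.get_calibration("wrist")["R"],manip.get_calibration("wrist")["t"])
a=np.arctan2(-.074,.081)*1.0
a=np.arctan2(.081,.074)-np.pi/2
for aa in (a,a+np.pi):
    q=manip.inverse_kinematics([.571,.159,.22],Rdown(aa)); print(aa,q)
    q2=manip.inverse_kinematics([.573,-.2,.22],Rdown(aa)); print(aa,q2)
print(manip.current_qpos())
E
```

```text
[[ 2.30183293e-01 -9.73147273e-01  1.92302693e-04]
 [-9.39420913e-01 -2.22154251e-01  2.61028422e-01]
 [-2.53976376e-01 -6.02650350e-02 -9.65331097e-01]] [-0.5501493  -0.03309451  0.37740723]
-0.7402675383426992 [ 1.93046998e-01  4.02356925e-01  1.50346908e+00 -4.44089210e-16
  1.23576664e+00  9.33314536e-01]
-0.7402675383426992 [-4.12513355e-01  4.28988362e-01  1.46377808e+00 -4.44089210e-16
  1.24882621e+00  3.27754183e-01]
2.401325115247094 [ 1.93046998e-01  4.02356925e-01  1.50346908e+00 -4.44089210e-16
  1.23576664e+00 -2.20827812e+00]
2.401325115247094 [-4.12513355e-01  4.28988362e-01  1.46377808e+00 -4.44089210e-16
  1.24882621e+00 -2.81383847e+00]
[-1.42260056e+00  3.50692475e-01  1.65178688e+00  9.56987154e-06
  1.13908921e+00 -8.46111325e-02]
```

```bash
python3 - <<'E'
from bench import manip
from h import *
a=-0.74
manip.move_ptp([.573,-.2,.24],Rdown(a)); manip.dwell(.15); shot(manip,"wrist","w_ad")
manip.move_ptp([.571,.159,.20],Rdown(a)); manip.dwell(.15); shot(manip,"wrist","w_co")
R,t=[manip.get_calibration("wrist")[k] for k in "Rt"]
print(manip.current_time(), "cam in tool", Rdown(a).T@(-R.T@t-manip.current_ee_pos()))
a1=cv2.imread("pics/w_ad.png");b=cv2.imread("pics/w_co.png");cv2.imwrite("pics/w1.png",cv2.resize(np.hstack([a1,b]),(800,300)))
E
```

```text
4.8167 cam in tool [-0.18157586  0.00041053 -0.06609133]
```

View pics/w1.png

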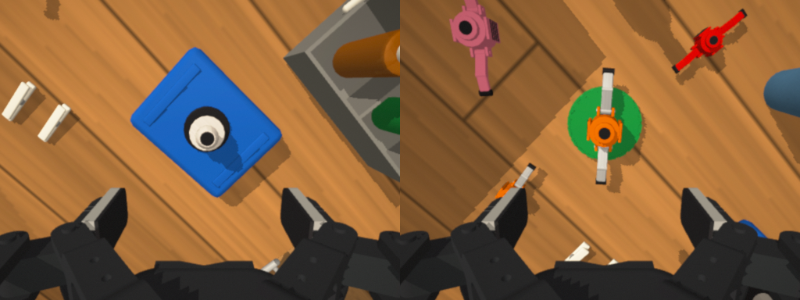

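```bash
python3 - <<'E'
from h import *
def circ(P): 
    c,r=cv2.minEnclosingCircle((P[:,:2]*1000).astype(np.float32)); return np.round(c,1),round(r,1),np.round(P.mean(0)*1000,1)
p,d,X=cloud("w_ad.npz")
Y=X[(np.hypot(X[...,0]-.573,X[...,1]+.2)<.05)&(d>0)]
h,e=np.histogram(Y[:,2],np.arange(.04,.125,.002));print([(round(x*1000),int(n)) for x,n in zip(e,h) if n])
for lo,hi in [(.080,.088),(.095,.11),(.102,.118),(.111,.118)]:
    P=Y[(Y[:,2]>lo)&(Y[:,2]<hi)]; print(lo,len(P),circ(P))
hsv=cv2.cvtColor(p,cv2.COLOR_RGB2HSV)
b=(hsv[...,0]>100)&(hsv[...,0]<125)&(hsv[...,1]>150)&(d>0)&(abs(X[...,2]-.05)<.004)&(np.hypot(X[...,0]-.573,X[...,1]+.2)<.14)
print("tank",cv2.minAreaRect((X[b][:,:2]*1000).astype(np.float32)),np.median(X[b][:,2]))
dk=(hsv[...,2]<60)&(np.hypot(X[...,0]-.573,X[...,1]+.2)<.05);print("dark",dk.sum(),circ(X[dk]))
p,d,X=cloud("w_co.npz");hsv=cv2.cvtColor(p,cv2.COLOR_RGB2HSV)
n=np.hypot(X[...,0]-.571,X[...,1]-.159)<.1
g=(hsv[...,0]>50)&(hsv[...,0]<80)&(hsv[...,1]>150)&n&(d>0);print("green",circ(X[g]))
Y=X[n&(d>0)&(X[...,2]>.02)]
h,e=np.histogram(Y[:,2],np.arange(.02,.07,.002));print([(round(x*1000),int(n)) for x,n in zip(e,h) if n])
P=Y[Y[:,2]>.0535];print("boss",len(P),circ(P))
o=n&(d>0)&(X[...,2]>.02)&(X[...,2]<.045)&~((hsv[...,0]<15)&(hsv[...,1]>180))
m,lab,st,ce=cv2.connectedComponentsWithStats(o.astype(np.uint8))
for i in range(1,m):
    if st[i,4]>40:
        P=X[lab==i]; print(ce[i],st[i],P.mean(0),P.min(0),P.max(0))
P=X[o];v=P-P.mean(0);w=np.linalg.svd(v[:,:2],full_matrices=False)[2][0];print("axis",w,np.arctan2(w[1],w[0]), P.mean(0))
for s in (1,-1):
    t=(P[:,:2]-[.571,.159])@w*s
    for lo,hi in [(.03,.04),(.045,.055),(.06,.07),(.072,.09)]:
        q=P[(t>lo)&(t<hi)]; 
        if len(q): print(s,lo,len(q),q.mean(0))
    print(t.max())
z=np.load("w_co.npz")['p'][60:260,180:330,::-1];z2=np.load("w_ad.npz")['p'][60:260,180:330,::-1]
cv2.imwrite("pics/w2.png",cv2.resize(np.hstack([z2,z]),None,fx=2.6,fy=2.6,interpolation=cv2.INTER_CUBIC))
E
```

```text
[(46, 236), (48, 2543), (50, 391), (52, 122), (54, 890), (56, 119), (76, 1), (78, 8), (80, 71), (82, 696), (84, 90), (100, 1), (102, 8), (104, 6), (106, 58), (108, 126), (110, 114), (112, 310), (114, 91)]
0.08 857 (array([ 573. , -205.6]), 24.1, array([ 576.3, -201.8,   83. ]))
0.095 199 (array([ 573.3, -205.7]), 14.9, array([ 575.8, -203.2,  108.2]))
0.102 713 (array([ 573.3, -205.7]), 14.9, array([ 574.1, -204.7,  111.6]))
0.111 461 (array([ 573. , -205.5]), 12.5, array([ 573.3, -205.4,  113.1]))
tank ((573.530029296875, -205.37359619140625), (142.69830322265625, 182.8360137939453), 3.964128255844116) 0.049095281323382395
dark 26229 (array([ 573.1, -199.9]), 50.0, array([ 581.2, -191.4,  343.1]))
green (array([574.2, 159.5]), 54.1, array([577. , 162.6,   9.3]))
[(20, 7), (22, 17), (24, 26), (26, 61), (28, 264), (30, 557), (32, 374), (34, 322), (36, 81), (38, 7), (40, 14), (42, 11), (44, 130), (46, 600), (48, 74), (50, 4), (52, 54), (54, 432), (56, 78)]
boss 40889 (array([576.6, 164.8]), 72.5, array([577.2, 166. , 306.1]))
[264.41527446 115.89140811] [255  86  20  61 838] [0.60944922 0.19359668 0.03168637] [0.58186887 0.16751466 0.02050682] [0.63631379 0.21954132 0.03770708]
[257.63650546 210.78315133] [248 184  20  52 641] [0.53403148 0.12213191 0.03239837] [0.50695385 0.09642018 0.02345108] [0.55933316 0.1512319  0.03765474]
axis [-0.72375411 -0.69005796] -2.380023515268925 [0.57677872 0.16297807 0.03193345]
1 0.03 122 [0.54661062 0.13420549 0.03052407]
1 0.045 123 [0.5357383  0.1235164  0.03478038]
1 0.06 95 [0.52490871 0.11278619 0.03369126]
1 0.072 114 [0.51592486 0.10470112 0.03126832]
0.08307286365745015
-1 0.03 127 [0.59743399 0.18212398 0.03080041]
-1 0.045 131 [0.60825589 0.19261175 0.03496861]
-1 0.06 135 [0.61909084 0.20293123 0.03257483]
-1 0.072 149 [0.62773575 0.2110342  0.03018378]
0.08174734931889946
```

View pics/w2.png

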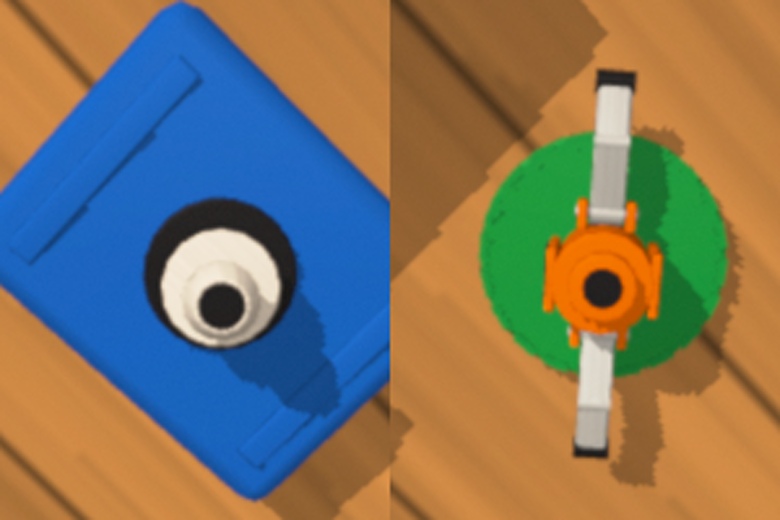

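```bash
python3 - <<'E'
from bench import manip
from h import *
a=-0.809
manip.move_ptp([.571,.159,.20],Rdown(a+np.pi)); manip.dwell(.15); shot(manip,"wrist","w_co2")
manip.move_ptp([.571,.159,.20],Rdown(a)); manip.dwell(.15); shot(manip,"wrist","w_co3")
print(manip.current_time())
for f in ("w_co","w_co2","w_co3"):
    p,d,X=cloud(f+".npz");hsv=cv2.cvtColor(p,cv2.COLOR_RGB2HSV)
    n=(np.hypot(X[...,0]-.571,X[...,1]-.159)<.05)&(d>0)&(X[...,2]>.051)&(X[...,2]<.07)
    c,r=cv2.minEnclosingCircle((X[n][:,:2]*1000).astype(np.float32));print(f,"boss",n.sum(),c,r,X[n].mean(0))
    n=np.hypot(X[...,0]-.571,X[...,1]-.159)<.1
    o=n&(d>0)&(X[...,2]>.02)&(X[...,2]<.045)&~((hsv[...,0]<15)&(hsv[...,1]>180))
    P=X[o];w=np.linalg.svd((P-P.mean(0))[:,:2],full_matrices=False)[2][0];print("axis",np.arctan2(w[1],w[0]))
    C=np.array([.5715,.160])
    # two arm lines
    for s in(1,-1):
        q=P[((P[:,:2]-C)@w*s)>.03]; l=cv2.fitLine((q[:,:2]*1000).astype(np.float32),cv2.DIST_HUBER,0,.01,.01).ravel(); print("  arm",np.arctan2(l[1],l[0]),l[2:])
    g=(hsv[...,0]>50)&(hsv[...,0]<80)&(hsv[...,1]>150)&n&(d>0);print("  green",cv2.minEnclosingCircle((X[g][:,:2]*1000).astype(np.float32)))
E
```

```text
10.4583
w_co boss 567 (571.440185546875, 157.37945556640625) 13.738531112670898 [0.57174293 0.15776182 0.05511069]
axis -2.380023515268925
  arm 0.7604689 [532.4974 120.4077]
  arm 0.76203 [613.2472  197.36983]
  green ((574.2150268554688, 159.4583740234375), 54.107879638671875)
w_co2 boss 569 (571.4247436523438, 156.14456176757812) 13.876859664916992 [0.57092118 0.15582239 0.05505772]
axis 0.7623659904385994
  arm 0.763166 [612.00494 194.79298]
  arm 0.76009905 [531.0431   117.866135]
  green ((574.0526123046875, 159.4027557373047), 54.17917251586914)
w_co3 boss 569 (571.3223876953125, 157.21658325195312) 14.03566837310791 [0.5718594  0.15774    0.05511357]
axis -2.380562730722362
  arm 0.7603967 [532.9832 120.6322]
  arm 0.76091653 [613.146   197.17719]
  green ((574.4136962890625, 159.41696166992188), 54.09033203125)
```

```bash
python3 - <<'E'
from bench import manip
from h import *
a=-0.8098
manip.move_l([.5714,.1568,.09],Rdown(a),.2)
manip.move_l([.5714,.1568,.013],None,.1)
print(manip.current_ee_pos(),manip.current_force(),manip.current_time())
manip.set_gripper(0.0,50)
print("w",manip.current_grip_width(),manip.current_force(),manip.current_ft_torque())
shot(manip,"side","s1");shot(manip,"wrist","w_g0")
manip.move_l([.5714,.1568,.16],None,.15); manip.dwell(.1)
shot(manip,"side","s2");shot(manip,"wrist","w_g1")
print("w",manip.current_grip_width(),manip.current_force(),manip.current_ft_torque(),manip.current_time())
A=[cv2.imread(f"pics/{n}.png")[y:y+200,x:x+266] for n,x,y in [("s1",120,130),("w_g0",120,150),("s2",120,90),("w_g1",120,150)]]
cv2.imwrite("pics/g.png",cv2.resize(np.vstack([np.hstack(A[:2]),np.hstack(A[2:])]),(800,600)))
E
```

```text
[0.57184876 0.156881   0.01362264] [ 0.65441731  0.65493966 -0.13593089] 12.075
w 0.2781879274855698 [-2.5863567   0.8633335   5.83226331] [0.03870196 0.38472145 0.01549506]
w 0.27526563746265525 [-0.23876231 -0.10765968 -1.24647883] [-0.0249902  -0.058581   -0.04558428] 14.125
```

View pics/g.png

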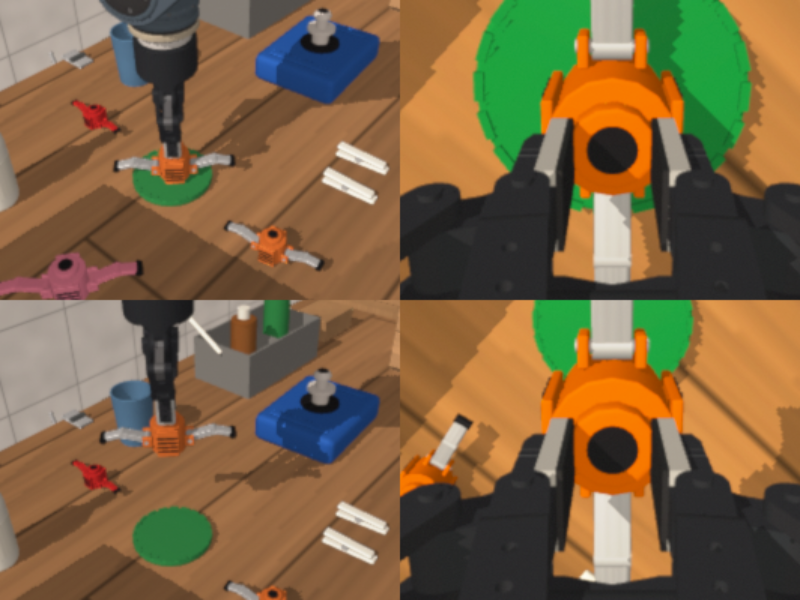

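```bash
python3 - <<'E'
from h import *
A=[cv2.resize(cv2.imread(f"pics/{n}.png")[y:y+90,x:x+120],(400,300),interpolation=cv2.INTER_CUBIC) for n,x,y in [("s1",180,180),("s2",180,140)]]
B=cv2.resize(cv2.imread("pics/w_g1.png")[150:384,100:412],(400,300),interpolation=cv2.INTER_CUBIC)
cv2.imwrite("pics/g2.png",np.vstack([np.hstack(A),np.hstack([B,B*0])]))
p,d,X=cloud("w_g1.npz")
for v in (150,180,200,210,220,230,240,250,260,270,290): print(v,[(u,np.round(X[v,u]*1000).astype(int).tolist()) for u in (210,225,255,285,295)])
E
```

```text
150 [(210, [550, 207, 12]), (225, [560, 196, 9]), (255, [600, 188, 177]), (285, [602, 152, 7]), (295, [609, 145, 10])]
180 [(210, [523, 186, -1]), (225, [537, 175, 9]), (255, [589, 177, 174]), (285, [580, 130, 10]), (295, [587, 123, 9])]
200 [(210, [506, 171, -1]), (225, [567, 180, 164]), (255, [584, 173, 190]), (285, [592, 158, 174]), (295, [594, 152, 164])]
210 [(210, [497, 164, -2]), (225, [566, 178, 174]), (255, [582, 170, 194]), (285, [591, 160, 193]), (295, [591, 149, 171])]
220 [(210, [489, 156, -2]), (225, [567, 177, 192]), (255, [579, 168, 198]), (285, [588, 156, 192]), (295, [591, 153, 193])]
230 [(210, [480, 148, -1]), (225, [569, 176, 206]), (255, [576, 165, 200]), (285, [584, 153, 195]), (295, [590, 153, 205])]
240 [(210, [561, 178, 206]), (225, [569, 175, 215]), (255, [573, 162, 201]), (285, [582, 152, 200]), (295, [589, 154, 216])]
250 [(210, [562, 177, 217]), (225, [570, 174, 224]), (255, [569, 158, 201]), (285, [579, 148, 200]), (295, [588, 155, 224])]
260 [(210, [567, 177, 233]), (225, [571, 174, 234]), (255, [566, 155, 201]), (285, [575, 145, 200]), (295, [588, 155, 232])]
270 [(210, [568, 177, 242]), (225, [569, 172, 237]), (255, [562, 151, 201]), (285, [569, 138, 193]), (295, [586, 154, 236])]
290 [(210, [570, 176, 254]), (225, [563, 166, 236]), (255, [543, 134, 177]), (285, [484, 35, -1]), (295, [580, 148, 235])]
```

View pics/g2.png

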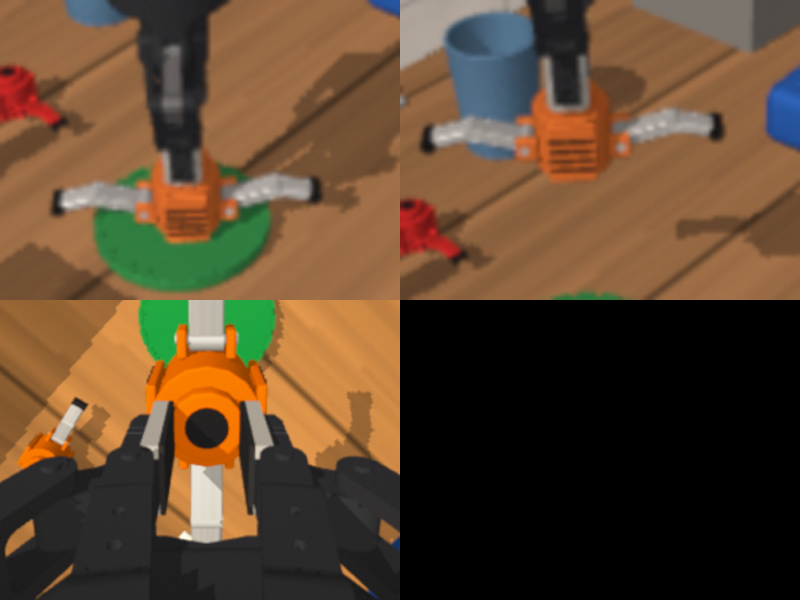

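```bash
python3 - <<'E'
from h import *
for f,tz in (("w_ad",.24),("w_co3",.20),("w_g1",.16),("w_g0",.0136)):
    p,d,X=cloud(f+".npz")
    n=(X[...,2]>tz+ (.01 if 'g' not in f else .03))&(d>0)&(d<.25)
    hsv=cv2.cvtColor(p,cv2.COLOR_RGB2HSV); n&=~((hsv[...,1]>120)&(hsv[...,2]>60))
    P=X[n]; print(f,"min z above TCP",np.percentile(P[:,2]-tz,[0,.5,1,2,5]))
    m=n&(X[...,2]<np.percentile(P[:,2],2)); v,u=np.nonzero(m); print(v.min(),v.max(),u.min(),u.max())
    # lateral along jaw
    a=-.81 if f!='w_ad' else -.74
    l=P[:,:2]@[np.cos(a),np.sin(a)]; c={'w_ad':[.573,-.2]}.get(f,[.5714,.1568])@np.array([np.cos(a),np.sin(a)])
    q=P[:,2]<tz+.05; print(" lateral", np.percentile((l-c)[q],[0,5,50,95,100]))
E
```

```text
w_ad min z above TCP [0.05170545 0.0562515  0.05821085 0.06158058 0.0697101 ]
240 292 124 396Traceback (most recent call last):
  File "<stdin>", line 11, in <module>
    return _quantile_unchecked(
        a, q, axis, out, overwrite_input, method, keepdims, weights)
    return _ureduce(a,
                    func=_quantile_ureduce_func,
    ...<5 lines>...
                    overwrite_input=overwrite_input,
                    method=method)
    r = func(a, **kwargs)
    result = _quantile(arr,
                       quantiles=q,
    ...<2 lines>...
                       out=out,
                       weights=wgt)
    slices_having_nans = np.isnan(arr[-1, ...])
                                  ~~~^^^^^^^^^
IndexError: index -1 is out of bounds for axis 0 with size 0
```

```bash
python3 - <<'E'
from h import *
p,d,X=cloud("s2.npz")
for v in range(140,190,3): print(v,[(np.round(X[v,u]*1000).astype(int).tolist(),p[v,u].tolist()) for u in (226,231,236)])
p,d,X=cloud("w_co3.npz")
print("open, TCP z 200")
for v in range(232,300,6): print(v,[(u,np.round(X[v,u]*1000).astype(int).tolist(),p[v,u].tolist()) for u in (140,150,158,370)])
E
```

```text
140 [([528, 202, 286], [60, 57, 57]), ([523, 196, 285], [29, 29, 30]), ([546, 164, 264], [44, 40, 41])]
143 [([531, 200, 279], [48, 46, 46]), ([525, 195, 279], [30, 29, 31]), ([574, 136, 238], [119, 86, 59])]
146 [([532, 199, 273], [32, 33, 34]), ([528, 192, 272], [28, 27, 30]), ([881, -162, -1], [119, 85, 58])]
149 [([537, 195, 264], [29, 28, 30]), ([530, 191, 265], [30, 29, 31]), ([574, 137, 226], [86, 62, 43])]
152 [([545, 189, 253], [34, 34, 36]), ([539, 183, 253], [39, 39, 40]), ([535, 176, 251], [74, 55, 41])]
155 [([544, 190, 249], [37, 36, 37]), ([539, 184, 248], [34, 34, 35]), ([571, 141, 217], [89, 66, 49])]
158 [([557, 178, 233], [43, 42, 43]), ([551, 173, 233], [30, 29, 31]), ([573, 140, 209], [98, 80, 68])]
161 [([558, 178, 227], [47, 46, 47]), ([551, 173, 227], [33, 32, 33]), ([553, 160, 220], [85, 76, 69])]
164 [([558, 179, 221], [55, 53, 53]), ([552, 173, 220], [40, 38, 40]), ([550, 163, 216], [122, 92, 75])]
167 [([559, 179, 215], [65, 63, 61]), ([554, 172, 213], [36, 34, 36]), ([551, 162, 210], [120, 98, 89])]
170 [([558, 180, 209], [92, 88, 85]), ([551, 175, 210], 
[... 1908 characters left out ...]
8, [540, 188, 259], [23, 20, 22]), (370, [601, 129, 266], [32, 31, 29])]
280 [(140, [545, 193, 277], [22, 21, 18]), (150, [541, 190, 268], [22, 21, 22]), (158, [538, 186, 259], [25, 24, 22]), (370, [600, 127, 267], [32, 30, 29])]
286 [(140, [544, 192, 278], [22, 21, 22]), (150, [539, 188, 268], [21, 20, 21]), (158, [535, 184, 259], [24, 22, 22]), (370, [598, 126, 267], [33, 30, 28])]
292 [(140, [542, 190, 278], [22, 20, 21]), (150, [539, 187, 270], [22, 21, 19]), (158, [534, 183, 260], [53, 37, 26]), (370, [597, 125, 269], [33, 31, 30])]
298 [(140, [541, 189, 280], [20, 21, 21]), (150, [537, 185, 270], [24, 23, 21]), (158, [345, 131, 1], [168, 111, 56]), (370, [595, 123, 269], [32, 32, 29])]
```

The wrist and side depth agree that the fingers closed on the boss only. The real finger ends sit about 40 mm behind the reported TCP (about 55 mm when open). I'll set the coupler back on the holder and regrip it lower on the ribbed grips.

```bash
python3 - <<'E'
from bench import manip
from h import *
print(manip.inverse_kinematics([.5714,.1568,-.029],Rdown(-.8098)))
manip.move_l([.5714,.1568,.03],None,.15)
z=.018
while z>.0115:
    manip.move_l([.5714,.1568,z],None,.05); f=manip.current_force(); print(round(z,4),f.round(2),manip.current_ee_pos().round(4))
    if f[2]>3: break
    z-=.0015
manip.set_gripper(1.0)
print(manip.current_force(),manip.current_time())
manip.dwell(.1);shot(manip,"wrist","w_r");shot(manip,"side","s_r")
A=[cv2.imread(f"pics/{n}.png")[y:y+200,x:x+266] for n,x,y in [("s_r",120,130),("w_r",120,150)]]
cv2.imwrite("pics/r.png",cv2.resize(np.hstack(A),(800,300)))
E
```

```text
[ 1.89262403e-01  7.23057435e-01  1.66963310e+00 -4.44089210e-16
  7.48902117e-01  9.99062403e-01]
0.018 [-1.17 -0.15 -2.34] [0.5712 0.1568 0.0178]
0.0165 [ 0.46  0.42 -2.15] [0.5714 0.1568 0.0165]
0.015 [-0.45 -0.41 -1.84] [0.5713 0.1568 0.0149]
0.0135 [-0.51  0.94  0.47] [0.5716 0.1569 0.0136]
0.012 [-5.68 -0.48 13.1 ] [0.5718 0.157  0.0134]
[-0.14283141  0.3168496   0.17971275] 17.1583
```

View pics/r.png

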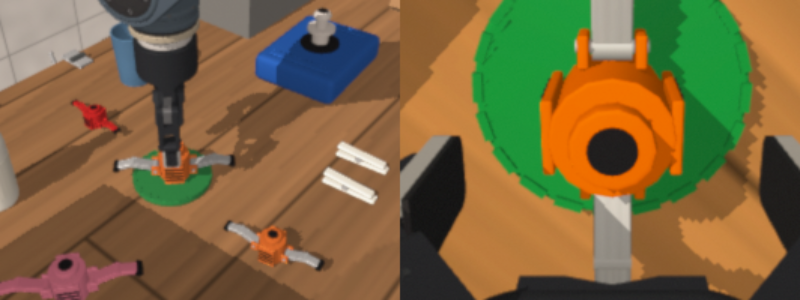

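```bash
python3 - <<'E'
from bench import manip
from h import *
p,d,X=cloud("w_r.npz")
n=(np.hypot(X[...,0]-.571,X[...,1]-.159)<.03)&(d>0)&(X[...,2]>.051)&(X[...,2]<.07)
c,r=cv2.minEnclosingCircle((X[n][:,:2]*1000).astype(np.float32));print("boss",n.sum(),c,r)
x,y=.5714,.1568
for z in (-.005,-.015,-.022,-.028):
    manip.move_l([x,y,z],None,.08); f=manip.current_force(); print(z,f.round(2),manip.current_ee_pos().round(4))
    if f[2]>4: break
manip.set_gripper(0.0,50)
print("w",manip.current_grip_width(),manip.current_force(),manip.current_ft_torque(),manip.current_time())
manip.dwell(.1);shot(manip,"wrist","w_h");shot(manip,"side","s_h")
A=[cv2.imread(f"pics/{n}.png")[y:y+200,x:x+266] for n,x,y in [("s_h",120,130),("w_h",120,150)]]
cv2.imwrite("pics/h.png",cv2.resize(np.hstack(A),(800,300)))
E
```

```text
boss 2616 (572.0967407226562, 157.2888946533203) 14.008517265319824
-0.005 [-0.    0.31 -0.15] [ 0.5709  0.1567 -0.0059]
-0.015 [0.62 0.3  0.67] [ 0.571   0.1567 -0.0156]
-0.022 [ 0.9  -0.77  0.03] [ 0.5711  0.1567 -0.0224]
-0.028 [-0.19 -1.22  0.66] [ 0.5711  0.1567 -0.0284]
w 0.534222473222521 [-0.74434046  0.09248484  3.47911207] [0.0236521  0.11726598 0.02487096] 18.9417
```

View pics/h.png

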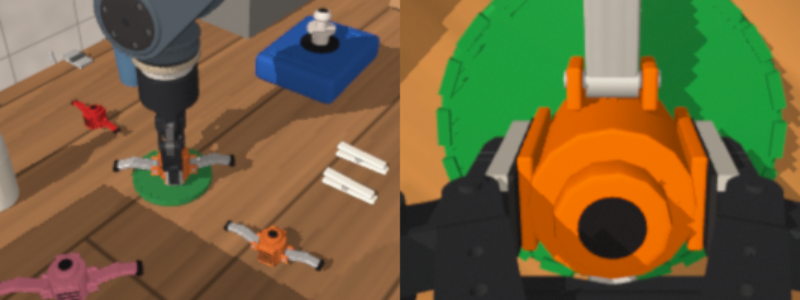

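```bash
python3 - <<'E'
from bench import manip
from h import *
manip.move_l([.5714,.1568,.12],None,.15); manip.dwell(.15)
shot(manip,"wrist","w_h2"); T=manip.current_ee_pos(); f=manip.current_force()
p,d,X=cloud("w_h2.npz")
n=(np.hypot(X[...,0]-.5714,X[...,1]-.1568)<.022)&(d>0)&(X[...,2]>T[2]+.038+.044-.002)&(X[...,2]<T[2]+.1)
c,r=cv2.minEnclosingCircle((X[n][:,:2]*1000).astype(np.float32));print("boss",n.sum(),c,r,np.median(X[n][:,2]),T,f)
print("w",manip.current_grip_width(),manip.current_ft_torque(),manip.current_time())
# carry
q=manip.inverse_kinematics([.5732,-.206,.15],Rdown(-.8098));print(q,manip.current_qpos())
manip.move_ptp([.5732,-.206,.15],Rdown(-.8098)); manip.dwell(.15)
shot(manip,"wrist","w_h3");shot(manip,"side","s_h3");shot(manip,"scene","c_h3")
print("w",manip.current_grip_width(),manip.current_force(),manip.current_ee_pos(),manip.current_time())
T=manip.current_ee_pos();p,d,X=cloud("w_h3.npz")
n=(np.hypot(X[...,0]-T[0],X[...,1]-T[1])<.022)&(d>0)&(X[...,2]>T[2]+.080)&(X[...,2]<T[2]+.1)
c,r=cv2.minEnclosingCircle((X[n][:,:2]*1000).astype(np.float32));print("boss",n.sum(),c,r,np.median(X[n][:,2]))
A=[cv2.resize(cv2.imread(f"pics/{n}.png")[y:y+w*3//4,x:x+w],(400,300)) for n,x,y,w in [("s_h3",230,60,200),("c_h3",80,60,200),("w_h2",120,150,266),("w_h3",120,150,266)]]
cv2.imwrite("pics/h3.png",np.vstack([np.hstack(A[:2]),np.hstack(A[2:])]))
E
```

```text
boss 4446 (571.5150756835938, 157.08287048339844) 14.135011672973633 0.20204254750438555 [0.571063   0.15673658 0.11926275] [-0.24308956 -0.57251868 -2.23076662]
w 0.5330405632237837 [ 0.04784771 -0.05358495 -0.04637796] 20.475
[-4.21429213e-01  4.99952653e-01  1.53305570e+00 -4.44089210e-16
  1.10858430e+00  3.88370787e-01] [1.89258945e-01 5.07135863e-01 1.60565866e+00 1.20707496e-05
 1.03003186e+00 9.99017229e-01]
w 0.5286062301147296 [ 0.28032803 -0.72122875 -2.20013762] [ 0.57337895 -0.20539881  0.14996145] 22.1417
boss 4453 (574.054443359375, -204.6956024169922) 14.299503326416016 0.23284314799366732
```

View pics/h3.png

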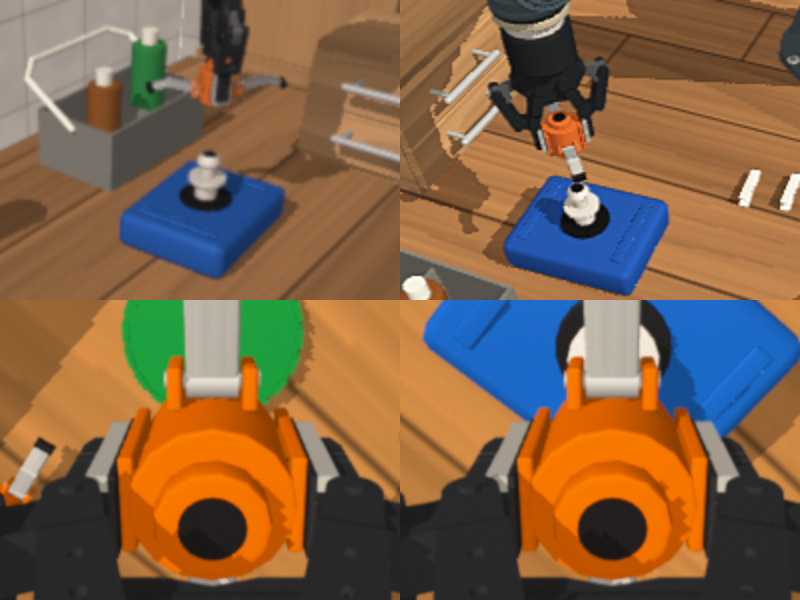

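```bash
python3 - <<'E'
from bench import manip
from h import *
x,y=.5727,-.2062
manip.move_l([x,y,.08],None,.12)
f0=manip.current_force();print(f0.round(2),manip.current_ee_pos().round(4))
for z in list(np.arange(.076,.049,-.003))+list(np.arange(.049,.043,-.001)):
    manip.move_l([x,y,z],None,.06); f=manip.current_force(); T=manip.current_ee_pos(); print(round(z,4),f.round(1),T.round(4),manip.current_ft_torque().round(2))
    if f[2]>12 or np.hypot(*f[:2])>12: break
shot(manip,"side","s_i");shot(manip,"scene","c_i");shot(manip,"wrist","w_i")
print(manip.current_time(),manip.current_grip_width())
A=[cv2.resize(cv2.imread(f"pics/{n}.png")[y:y+w*3//4,x:x+w],(400,300),interpolation=cv2.INTER_CUBIC) for n,x,y,w in [("s_i",270,100,120),("c_i",115,110,120)]]
cv2.imwrite("pics/i.png",np.hstack(A))
E
```

```text
[ 0.65  0.76 -0.87] [ 0.5731 -0.2064  0.0806]
0.076 [-0.1  0.3 -1.5] [ 0.5728 -0.2062  0.0763] [ 0.   -0.01 -0.02]
0.073 [ 0.3 -0.6 -1.9] [ 0.5726 -0.2062  0.0729] [-0.02 -0.02  0.01]
0.07 [ 0.  -0.9 -2. ] [ 0.5726 -0.2061  0.0698] [-0.    0.    0.02]
0.067 [-0.7  0.2 -2.9] [ 0.5726 -0.2061  0.0668] [-0.01  0.01  0.  ]
0.064 [ 0.4  0.  -1.7] [ 0.5725 -0.2062  0.0638] [-0.02  0.02 -0.01]
0.061 [-0.1  0.6 -2.1] [ 0.5726 -0.2062  0.0608] [ 0.02 -0.03  0.01]
0.058 [-0.5  0.4 -2.2] [ 0.5726 -0.2061  0.0578] [-0.03  0.01  0.02]
0.055 [-1.7 -0.5 -2.2] [ 0.5726 -0.2062  0.0548] [-0.   -0.02 -0.04]
0.052 [-0.3 -0.  -1.7] [ 0.5726 -0.2062  0.0518] [ 0.01  0.03 -0.04]
0.049 [ 0.2 -0.5 -1. ] [ 0.5726 -0.2061  0.0488] [-0.02  0.    0.  ]
0.048 [-1.2 -1.5 -1.5] [ 0.5727 -0.2062  0.048 ] [-0.04  0.03  0.03]
0.047 [-0.7 -0.2 -1.5] [ 0.5727 -0.2062  0.047 ] [ 0.02 -0.05 -0.03]
0.046 [-1.   0.3  1.9] [ 0.5728 -0.2062  0.0463] [ 0.09  0.22 -0.  ]
0.045 [-5.5  2.4 13.9] [ 0.5729 -0.2063  0.0463] [ 0.45  0.99 -0.02]
26.525 0.5304259717907126
```

View pics/i.png

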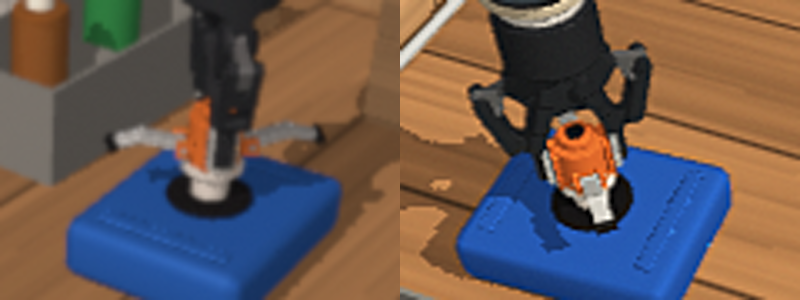

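```bash
python3 - <<'E'
from bench import manip
from h import *
x,y=.5727,-.2062
manip.move_l([x,y,.0462],None,.05)
manip.set_gripper(1.0); print(manip.current_force().round(2),manip.current_time())
manip.move_l([x,y,.16],None,.15)
a=.761
for aa in (a,a-np.pi): print(manip.inverse_kinematics([x,y,.16],Rdown(aa)))
manip.move_ptp([x,y,.16],Rdown(a)); manip.dwell(.15)
shot(manip,"wrist","w_p");shot(manip,"side","s_p");shot(manip,"scene","c_p")
print(manip.current_time(),manip.current_ee_pos(),manip.current_force().round(2))
p,d,X=cloud("w_p.npz");hsv=cv2.cvtColor(p,cv2.COLOR_RGB2HSV)
n=(np.hypot(X[...,0]-x,X[...,1]-y)<.03)&(d>0)&(X[...,2]>.126)&(X[...,2]<.14)
c,r=cv2.minEnclosingCircle((X[n][:,:2]*1000).astype(np.float32));print("boss",n.sum(),c,r,X[n].mean(0),np.median(X[n][:,2]))
o=(np.hypot(X[...,0]-x,X[...,1]-y)<.1)&(d>0)&(X[...,2]>.088)&(X[...,2]<.125)&~((hsv[...,0]<15)&(hsv[...,1]>180))
P=X[o];w=np.linalg.svd((P-P.mean(0))[:,:2],full_matrices=False)[2][0];print("axis",np.arctan2(w[1],w[0]))
C=np.array(c)/1000; w=np.array([np.cos(a),np.sin(a)])
for s in(1,-1):
    t=(P[:,:2]-C)@w*s
    for lo,hi in [(.03,.035),(.04,.045),(.048,.052),(.055,.06),(.068,.073),(.076,.085)]:
        q=P[(t>lo)&(t<hi)]
        if len(q): print(s,lo,len(q),np.median(q,0).round(4))
A=[cv2.resize(cv2.imread(f"pics/{n}.png")[y:y+w*3//4,x:x+w],(400,300),interpolation=cv2.INTER_CUBIC) for n,x,y,w in [("s_p",270,100,120),("c_p",115,110,120),("w_p",0,0,512)]]
cv2.imwrite("pics/p.png",np.vstack([np.hstack(A[:2]),np.hstack([A[2],A[2]*0])]))
E
```

```text
[-0.9   0.18 -0.69] 27.2583
[-4.22066907e-01  4.88588640e-01  1.52480855e+00 -4.44089210e-16
  1.12819546e+00 -1.18306691e+00]
[-4.22066907e-01  4.88588640e-01  1.52480855e+00 -4.44089210e-16
  1.12819546e+00  1.95852575e+00]
29.8667 [ 0.57269449 -0.206214    0.16000625] [ 0.24 -0.62  0.75]
boss 1229 (572.612060546875, -206.11790466308594) 13.883668899536133 [ 0.57208102 -0.20575323  0.12911487] 0.12917526374938387
axis 0.7622800509412925
1 0.03 144 [ 0.5954 -0.1829  0.104 ]
1 0.04 138 [ 0.6027 -0.176   0.1067]
1 0.048 118 [ 0.6084 -0.171   0.1086]
1 0.055 126 [ 0.6136 -0.1657  0.1088]
1 0.068 119 [ 0.6231 -0.1571  0.1055]
1 0.076 172 [ 0.629  -0.1511  0.1042]
-1 0.03 149 [ 0.5482 -0.228   0.1041]
-1 0.04 142 [ 0.5413 -0.2349  0.1068]
-1 0.048 117 [ 0.5358 -0.2398  0.1089]
-1 0.055 126 [ 0.5305 -0.245   0.1095]
-1 0.068 123 [ 0.5212 -0.2543  0.1062]
-1 0.076 177 [ 0.5148 -0.2599  0.105 ]
```

View pics/p.png

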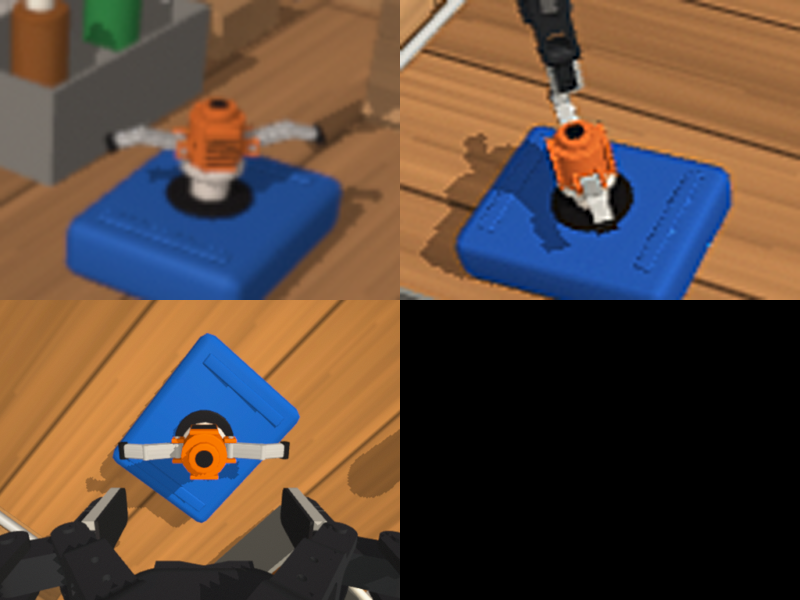

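```bash
cat > press.py <<'E'
from bench import manip
from h import *
import sys
x,y=.5731,-.20605
start,fmax,zmin=map(float,sys.argv[1:4])
manip.move_l([x,y,start],None,.12)
manip.dwell(.1);b=manip.current_force()[2];print("base",b,manip.current_ee_pos())
z=start
while z>zmin:
    z-=.0010 if z>.043 else .0005
    manip.move_l([x,y,z],None,.03); f=manip.current_force();T=manip.current_ee_pos();t=manip.current_ft_torque()
    print(round(z,4),round(T[2],4),f.round(1),t.round(2))
    if f[2]>fmax: break
print(manip.current_time())
shot(manip,"side","s_q"+sys.argv[4]);shot(manip,"scene","c_q"+sys.argv[4])
A=[cv2.resize(cv2.imread(f"pics/{n}{sys.argv[4]}.png")[y:y+w*3//4,x:x+w],(400,300),interpolation=cv2.INTER_CUBIC) for n,x,y,w in [("s_q",270,100,120),("c_q",115,110,120)]]
cv2.imwrite(f"pics/q{sys.argv[4]}.png",np.hstack(A))
E
python3 press.py .062 14.5 .05 1
```

```text
base 0.03393872454629221 [ 0.57360989 -0.20628364  0.06290776]
0.061 0.0612 [ 0.   0.  -0.8] [ 0.02  0.03 -0.03]
0.06 0.0599 [-0.2  0.1  0.5] [ 0.02 -0.01 -0.03]
0.059 0.0589 [ 0.4 -0.1 -1.2] [ 0.    0.01 -0.01]
0.058 0.0579 [ 0.1 -0.5 -0.1] [0.05 0.   0.03]
0.057 0.0569 [ 0.7  0.6 -0.4] [ 0.03 -0.03 -0.  ]
0.056 0.0563 [-1.1  0.2  4.2] [0.14 0.1  0.03]
0.055 0.0555 [-0.8  0.7  5.9] [0.13 0.11 0.01]
0.054 0.0546 [-0.9  1.   5.7] [0.09 0.12 0.05]
0.053 0.0537 [-1.2  0.6  7.4] [0.05 0.14 0.06]
0.052 0.0527 [-0.3  1.1  6.7] [ 0.06  0.06 -0.01]
0.051 0.0518 [-0.1 -0.   6.3] [-0.03  0.1  -0.05]
0.05 0.0508 [0.1 0.7 6.8] [-0.04  0.1  -0.02]
33.9333
```

View pics/q1.png

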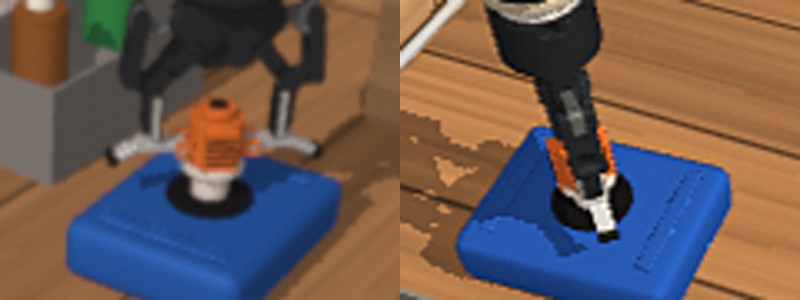

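Both fingers press evenly on the two arms at about 7 N in total, so I'll continue.

```bash
python3 press.py .050 16 .034 2
```

```text
base 7.408477381429831 [ 0.57379118 -0.20639665  0.05079284]
0.049 0.0499 [ 0.2 -0.6  6.9] [-0.01  0.1   0.01]
0.048 0.049 [-1.5  0.1  9.1] [-0.01  0.13  0.05]
0.047 0.0481 [-0.7  1.  10. ] [-0.01  0.17  0.01]
0.046 0.0471 [-1.   0.2 10.1] [-0.02  0.18  0.02]
0.045 0.0461 [-0.7  1.1  8.9] [-0.02  0.18 -0.01]
0.044 0.045 [-0.6  0.4  8.2] [-0.    0.16  0.01]
0.043 0.044 [-1.2  0.2  8.1] [0.01 0.12 0.02]
0.0425 0.0435 [-0.6 -0.3  9.9] [-0.    0.12 -0.01]
0.042 0.0431 [-1.3  0.2 10.1] [-0.01  0.17  0.03]
0.0415 0.0426 [-0.9 -0.   9.9] [0.05 0.19 0.01]
0.041 0.0421 [-1.6  0.5 10.3] [ 0.07  0.2  -0.01]
0.0405 0.0417 [-2.4  0.7 11.7] [ 0.02  0.26 -0.02]
0.04 0.0413 [-2.5  0.5 11. ] [0.11 0.19 0.02]
0.0395 0.0408 [-0.9  1.2 11. ] [ 0.1   0.19 -0.04]
0.039 0.0403 [-1.   1.4 11.7] [0.15 0.19 0.01]
0.0385 0.0398 [-1.3  1.8 11.5] [ 0.08  0.15 -0.02]
0.038 0.0394 [-1.4  0.3 11. ] [ 0.05  0.14 -0.06]
0.0375 0.0389 [-0.8  1.1 11.2] [ 0.07  0.1  -0.03]
0.037 0.0384 [ 0.3 -0.  12.6] [ 0.    0.21 -0.02]
0.0365 0.0382 [-0.8  0.9 14.5] [-0.02  0.39 -0.08]
0.036 0.038 [-2.9  1.7 18.4] [ 0.02  0.62 -0.06]
39.6333
```

View pics/q2.png

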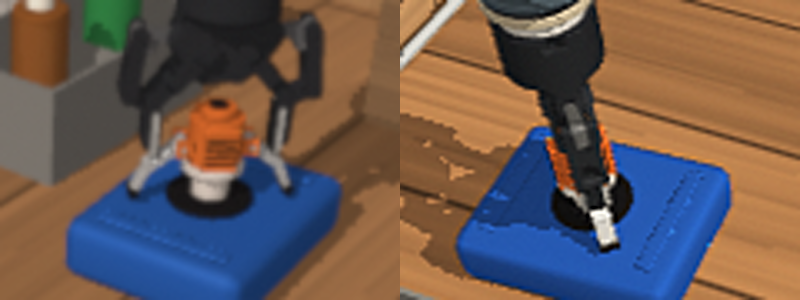

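The fingers stalled at TCP z 0.038, where the stop was expected. I'll back off and inspect.

```bash
python3 - <<'E'
from bench import manip
from h import *
x,y=.5731,-.20605; a=.761
manip.move_l([x,y,.06],None,.08)
manip.move_l([x,y,.16],None,.2); manip.dwell(.15)
shot(manip,"wrist","w_z");shot(manip,"side","s_z");shot(manip,"scene","c_z")
print(manip.current_time(),manip.current_force().round(2))
p,d,X=cloud("w_z.npz");hsv=cv2.cvtColor(p,cv2.COLOR_RGB2HSV)
C=np.array([.5726,-.2061]);w=np.array([np.cos(a),np.sin(a)]);k=np.array([-w[1],w[0]])
n=(np.hypot(X[...,0]-x,X[...,1]-y)<.03)&(d>0)&(X[...,2]>.126)&(X[...,2]<.14)
c,r=cv2.minEnclosingCircle((X[n][:,:2]*1000).astype(np.float32));print("boss",c,r,np.median(X[n][:,2]))
rel=X[...,:2]-C
o=(d>0)&(X[...,2]>.054)&(X[...,2]<.11)&(abs(rel@k)<.006)
for s in(1,-1):
    t=rel@w*s
    for lo in range(30,76,3):
        q=X[o&(t>lo/1000)&(t<lo/1000+.003)]
        print(s,lo,len(q),(np.median(q[:,2])*1000).round(1) if len(q) else None,end="; ")
    print()
A=[cv2.resize(cv2.imread(f"pics/{n}.png")[y:y+w*3//4,x:x+w],(400,300),interpolation=cv2.INTER_CUBIC) for n,x,y,w in [("s_z",270,100,120),("c_z",115,110,120),("w_z",140,100,240)]]
cv2.imwrite("pics/z.png",np.vstack([np.hstack(A[:2]),np.hstack([A[2],A[2]*0])]))
E
```

```text
41.1333 [0.24 0.4  0.08]
boss (572.3675537109375, -206.43475341796875) 13.939447402954102 0.12917456279045794
1 30 56 98.6; 1 33 59 96.6; 1 36 48 94.6; 1 39 51 92.2; 1 42 48 90.0; 1 45 51 88.0; 1 48 48 85.6; 1 51 38 83.6; 1 54 27 77.0; 1 57 29 70.4; 1 60 28 63.6; 1 63 16 61.3; 1 66 0 None; 1 69 0 None; 1 72 0 None; 1 75 0 None; 
-1 30 53 99.0; -1 33 53 96.7; -1 36 48 94.6; -1 39 51 92.4; -1 42 54 90.0; -1 45 43 87.6; -1 48 48 85.6; -1 51 39 83.4; -1 54 26 75.6; -1 57 25 69.2; -1 60 26 62.3; -1 63 13 59.8; -1 66 0 None; -1 69 0 None; -1 72 0 None; -1 75 0 None;
```

View pics/z.png

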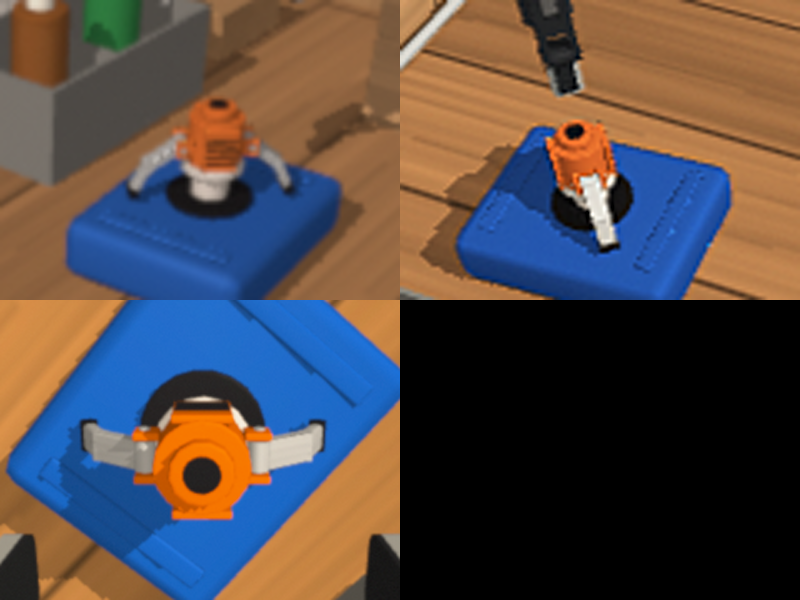

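Both arms are down, with slopes of about 0.96–0.98 rad for the +w arm and 0.98–1.0 for the −w arm (w is the tool's jaw direction, yaw 0.76). The −w arm seems to have reached its stop first. I'll do one light finishing press, tilted slightly towards the +w arm and with total force capped near 10 N.

```bash
cat > fin.py <<'E'
from bench import manip
from h import *
from scipy.spatial.transform import Rotation as Ro
import sys
th=float(sys.argv[1]);fmax=float(sys.argv[2]);tag=sys.argv[3]
a=.761;w=np.array([np.cos(a),np.sin(a),0]);k=np.array([-w[1],w[0],0])
R=Ro.from_rotvec(k*th).as_matrix()@Rdown(a)
c=np.array([.5731,-.20605,0])-w*.053*th
manip.move_l(c+[0,0,.055],R,.2); manip.move_l(c+[0,0,.042],None,.08); manip.dwell(.1)
z=.042
while z>.034:
    z-=.0005; manip.move_l(c+[0,0,z],None,.03); f=manip.current_force();T=manip.current_ee_pos();t=manip.current_ft_torque()
    print(round(z,4),round(T[2],4),f.round(1),t.round(2))
    if f[2]>fmax: break
manip.move_l(c+[0,0,.06],None,.08)
manip.move_l([.5731,-.20605,.16],Rdown(a),.2); manip.dwell(.15)
shot(manip,"wrist","w_"+tag);print(manip.current_time())
p,d,X=cloud("w_"+tag+".npz")
n=(np.hypot(X[...,0]-c[0],X[...,1]-c[1])<.03)&(d>0)&(X[...,2]>.126)&(X[...,2]<.14)
b,r=cv2.minEnclosingCircle((X[n][:,:2]*1000).astype(np.float32));print("boss",b,r,np.median(X[n][:,2]))
for f in ("w_z","w_"+tag):
    p,d,X=cloud(f+".npz")
    rel=X[...,:2]-np.array([.5726,-.2061])
    o=(d>0)&(X[...,2]>.08)&(X[...,2]<.11)&(abs(rel@k[:2])<.006)
    for s in(1,-1):
        t=rel@w[:2]*s; m=o&(t>.032)&(t<.052); q=np.polyfit(t[m],X[m][:,2],1); print(f,s,"angle",.343+np.arctan(-q[0]),"z@43",np.polyval(q,.043),m.sum())
E
python3 fin.py .012 9.5 f1
```

```text
0.0415 0.0417 [ 0.6  0.1 -0.1] [ 0.   -0.03  0.  ]
0.041 0.041 [-0.5  0.   0.1] [-0.07  0.02 -0.  ]
0.0405 0.0404 [-1.1 -0.6 -0.4] [0.02 0.03 0.03]
0.04 0.04 [-0.1  0.4 -0.1] [ 0.01 -0.07 -0.02]
0.0395 0.0395 [-0.1 -0.2  0. ] [ 0.02 -0.02 -0.  ]
0.039 0.039 [0.1 0.6 0.1] [-0.01 -0.04 -0.08]
0.0385 0.0386 [-0.1 -0.   1.5] [0.12 0.01 0.06]
0.038 0.0384 [-0.2  1.5  4.8] [0.17 0.06 0.05]
0.0375 0.038 [-2.   0.3  7. ] [ 0.19  0.18 -0.05]
0.037 0.0379 [-2.8  1.1 10.1] [ 0.29  0.32 -0.03]
46.0
boss (572.3131103515625, -206.19036865234375) 13.947094917297363 0.1291823791256994
w_z 1 angle 0.9793914641560408 z@43 0.09042275796761212 337
w_z -1 angle 0.9881003706641203 z@43 0.09039231361589471 326
w_f1 1 angle 0.9923466217603736 z@43 0.09001377938374094 328
w_f1 -1 angle 0.9943631031311426 z@43 0.09041600758381027 329
```

```bash
python3 fin.py -.012 9 f2 && python3 - <<'E'
from h import *
from bench import manip
shot(manip,"scene","c_end");shot(manip,"side","s_end")
A=[cv2.resize(cv2.imread(f"pics/{n}.png"),(400,300)) for n in ("c_end","s_end")]
cv2.imwrite("pics/end.png",np.hstack(A));print(manip.current_time(),manip.current_force())
E
```

```text
0.0415 0.0417 [-0.6 -0.1 -0.2] [-0.03 -0.01  0.03]
0.041 0.041 [0.3 0.2 0.7] [0.03 0.   0.01]
0.0405 0.0405 [-0.6 -0.6 -0.3] [-0.01 -0.02 -0.03]
0.04 0.04 [ 0.7 -0.3 -0.5] [-0.02 -0.07  0.02]
0.0395 0.0395 [-0.1  0.3  0.5] [ 0.04  0.06 -0.01]
0.039 0.0391 [ 0.1 -0.1  1.4] [-0.02  0.02 -0.07]
0.0385 0.0386 [-0.5 -1.1  1.7] [-0.08  0.11  0.02]
0.038 0.0384 [-1.   0.3  5.1] [-0.09  0.28  0.  ]
0.0375 0.0382 [-3.3  1.2  8.5] [-0.01  0.54 -0.03]
0.037 0.0381 [-3.2  0.7 12. ] [-0.03  0.79 -0.09]
50.8667
boss (572.4876708984375, -206.2910919189453) 13.798722267150879 0.1291862675154521
w_z 1 angle 0.9793914641560408 z@43 0.09042275796761212 337
w_z -1 angle 0.9881003706641203 z@43 0.09039231361589471 326
w_f2 1 angle 0.9998879055802135 z@43 0.08998916236641047 332
w_f2 -1 angle 0.9939744298013404 z@43 0.09032777052563068 325
50.9667 [ 0.39420938 -1.02040463 -0.11476784]
```

View pics/end.png

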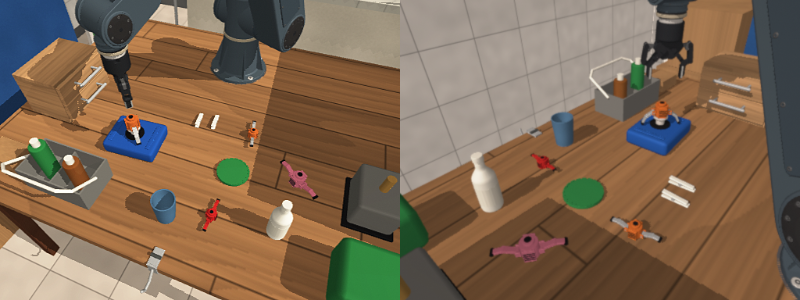

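The end views show the coupler seated on the tank adapter with both arms down. The cup, shampoo bottle and clips stand where they were, and the gripper is clear.

```bash
python3 -c "
from bench import manip
print(manip.sign_off(),manip.current_time())"
```

```text
the job is handed in; nothing more can be done
the job is handed in; nothing more can be done
```

The orange coupler is off the soap holder and seated fully on the tank adapter, with both cam arms pressed home. I handed the job in at about 51 s; no verdict was reported.

**How it went**
- **First grip:** the fingers closed on the boss, because the real finger ends sit about 40 mm behind the reported TCP. I set the coupler back on the holder and regripped it on the ribbed grips.
- **Seating:** I lowered it until it stopped on the shoulder, at up to 14 N.
- **Pressing the arms:** I pressed both arms together with the open fingers. This took 4–13 N in total and reached 18 N at the stops. The moment readings suggest one arm reached its stop first and took roughly 12 N of that; the readings are noisy, so that split is a rough estimate.
- **Finishing presses:** two light, slightly tilted presses, one favouring each arm, peaked at 10 and 12 N in total. The arm still slightly short moved about 0.4 mm; the other barely moved.

**Last checks**
- **Seat:** the boss top reads z = 0.129 m, and cameras read about 1 mm low here. Fully seated is 0.130 m.
- **Arms:** about 1.00 and 0.99 rad by depth image, accurate to roughly 0.02 rad. They lock beyond 0.94.
- **Surroundings:** the cup, bottle and clips look unmoved in the end views. The gripper was clear of everything, with force near zero.

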